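Push a tip box down the loading track

TASK

Push the pipette tip box along the black loading track, in between the two aluminium guide rails, until its leading end is up against the steel end stop, and leave it standing there square in the lane. Push it with the fingers only, without picking it up, and let neither the box nor the robot touch either guide rail at any time (the box may start crooked and off to one side of the lane). Leave everything else on the bench where it is.

Things in the scene. Friction and masses are not known exactly. Their poses are not given: they have to be found in the camera images.
- tip_box: Closed pipette tip box, grey base and white lid, an upright-sided block 130 mm long (its x), 96 wide (y), 60 high (z up), 0.2 to 0.45 kg, slides with ordinary plastic friction. Origin: centre of its underside. Starts on the open apron before the rails, its +x end leading, up to 10 degrees askew and its centre up to 30 mm to either side of the lane's centre line.
- track: Black loading track fixed to the bench, a plate 10 mm thick; the box slides on its top. Origin: on the lane's centre line, at bench height; x is the direction to push (roughly to the robot's right), y to the left looking that way, z up. Open apron from x = -280 to -20 mm, 250 mm wide; rails from x = -20 to +200 mm; end stop's face at x = +200 mm: the box is home with its centre at x = +135 mm.
- mouth (a point): Mouth of the lane: midway between the near ends of the rails, on the plate's top (x = -20 mm, y = 0 in the track's frame); axes as the track's.
- stop (a point): Foot of the face of the steel end stop, middle of the lane, on the plate's top; the stop is 80 mm wide, 30 mm high above the plate, 12 mm thick.
- rail_left: Left aluminium guide rail (seen along the push), fixed on the track, 220 mm long, 10 wide, 16 high above the plate, square-ended. Origin: centre of its underside, at x = 90, y = +62, z = 10 mm in the track's frame; axes as the track's. The rails' inner faces are at y = +57 and -57 mm: the lane is 114 mm wide.
- rail_right: Right aluminium guide rail, as the left one, at y = -62 mm in the track's frame.
- vial_a: Small white vial with black cap, 26 mm across, 40 mm high, standing loose on the track's plate outside the left rail. Origin: centre of underside. Leave alone.
- vial_b: The same kind of vial, outside the right rail. Leave alone.
- dishes: Two stacked clear culture dishes, together 90 mm across and 34 mm high, on the bench left of the track. Origin: centre of underside. Leave alone.
- bottle: Amber bottle, 72 mm across, 150 mm high, on the bench beyond the end stop. Origin: centre of underside. Leave alone.
- jar: White jar, 60 mm across, 65 mm high, on the bench left of the far end of the track. Origin: centre of underside. Leave alone.
- pipette: White hand pipette lying on the bench left of the track's apron, about 250 mm long (along its x), 25 mm high. Origin: under the middle of its length, at bench height. Leave alone.
- tube_rack: White rack of blue-capped tubes fixed to the bench beyond the end stop, 70 x 150 mm (x, y), 104 mm high. Origin: centre of underside.
There are look-alikes about, which are no part of the job. Leave any purple or yellow look-alike of the tip_box alone.

How it is judged:
By the outcome, as a careful person would: the job done as asked, in the order asked, and still so for the second after the job is handed in, with the robot touching nothing.
It also fails if it takes over 72 s, if anything falls off the work surface, if the arm or the gripper's body presses on something with over 40 N, if the wrist force passes 120 N, or if a joint passes its speed limit or range.

ROBOT

A 6-joint arm with a two-finger parallel gripper is mounted at the origin on the work surface. World frame = base frame: x ahead of the robot, y to its left, z up, the work surface at z = 0. Lengths are in m, angles in rad, forces in N, time in s.
With the tool pointing down it reaches from about 0.35 to 0.85 m from the base axis. Payload 8.1 kg.
Tool frame: the origin (TCP) lies on the front face of the gripper's body, between the roots of the fingers; the fingertips stand 84 mm ahead of it and the grasp point (between the pads) lies 65 mm ahead of it; x points along the fingers, y is the direction in which the jaws open and shut, and the axes are right-handed (so a half turn about x gives the same grasp; the last joint's range is limited). The gripper opens to 93 mm and grips with 3 to 60 N. Pads are 15 mm wide; open, the fingers measure 128 mm over their backs; the gripper's body (75 mm by 188 mm) begins 65 mm behind the grasp point.
Start: joints at [-1.235, 0.13, 1.488, -0, 1.523, -0.085], TCP at [0.245, -0.548, 0.303] pointing down, gripper open.
Joint ranges: [-2.96, 2.96], [-0.89, 2.26], [0.02, 2.5], [-1.34, 4.48], [0, 2.73], [-2.66, 2.66]. Speed limits (rad/s): [2.39, 2.39, 2.79, 3.14, 3.14, 3.14].

INTERFACE

Orientations are given as a rotation vector (axis times angle).
In Python, from plant import telemetry, read_camera, camera_params, robot gives the robot as it stands.
- The arm moves only by the tool step_arm, never from a script. Its argument "commands" is a list of rows, each an object with "xyz": the shift along the tool's x, y, z in mm, a list of three; "turn": the turn, a rotation vector about the tool's x, y, z in rad, a list of three; "grip": the finger opening in mm, from 0 to 93. In form: [{"xyz": [dx, dy, dz], "turn": [ax, ay, az], "grip": grip}, ...]. A call has 1 to 12 rows; each row is the pose to reach, as a shift and turn from the pose commanded when the call began, along the tool's axes at that moment; what a row does not reach only later rows make up. A row lasts 1/8 s, in which the tool goes at most 62.5 mm and 10.7 degrees, less where a joint would pass 70% of its speed; a pose out of reach is approached as far as the arm can. A call with a gripper value outside its range is refused whole. The fingers move at their own pace and stop on an object; "force" is the grip in N (left out, the last holds). Time passes only in rows, so rows that repeat a pose let the fingers close. It gives the time, the measured TCP pose, the force and the opening at its end, in the units of the state.
- telemetry.read_state(): the state, without advancing time (a new reading comes with each control period).
- read_camera(name): name is "side" or "top" or "wrist"; returns the picture (420x560x3 uint8, red, green, blue); there is no depth.
- camera_params(name): a dict with "mtx" (3x3 intrinsics, pixels), "rvec" (rotation vector, rad) and "tvec" (3), from world to camera coordinates, as OpenCV has them. Camera axes: x right, y down, z forward; pixel columns grow to the right and rows downward; lengths in m; the calibration is good to about 2 mm. A picture is of the moment at which its call begins: read the wrist's pose just before it. camera_params takes no time and is no camera call; for the wrist camera it gives the pose at the moment of the call.
- robot.close_job(): hands the job in, once; it reports no verdict.
The state is a dict: "t": time; "q": joint angles; "dq": joint speeds; "joint_torque": joint torques, N m; "tool_pos": TCP position; "orientation": TCP orientation; "force": force on the tool from outside, world axes, zero at the start; "wrist_torque": the same for the moment, N m; "opening": finger opening in m.
Only numpy, scipy, OpenCV 4.12 (cv2) and the standard library are available. Lean on these libraries where they do the work, as an engineer would, in place of code of your own. Each camera call takes 0.05 s, during which the arm holds its last target. There are 200 camera calls.

## Working session

There is one attempt and no reset: what is moved stays moved. The work goes in short steps, Python scripts to look and compute and a tool call to move; the robot and the scene stay as the last step left them, time stands still between calls to the robot, and variables do not carry over. Pictures are saved under pics/ and viewed, about 8 in all and at most 12, crops included, and the job is handed in when it is done.

Besides the shell and the picture viewer there is one more tool, called after ">>>" by a JSON object that holds its "fn" and its "kwargs", one argument or row to a line. step_arm: Moves the arm, as the interface text tells. Its arguments: {"type":"object","properties":{"commands":{"type":"array"},"force":{"type":"number"}},"required":["commands"]}

```bash
mkdir -p pics; ls; cat > h.py <<'E'
import numpy as np, cv2
from plant import telemetry, read_camera, camera_params, robot
def snap(n,f):
    p=camera_params(n); im=read_camera(n); cv2.imwrite('pics/'+f,im[:,:,::-1]); np.save('pics/'+f[:-4]+'.npy',im); return im,p
def cast(p,uv,z):
    uv=np.array(uv,float).reshape(-1,1,2)
    R=cv2.Rodrigues(np.array(p['rvec'],float))[0]; t=np.array(p['tvec'],float).ravel()
    n=cv2.undistortPoints(uv,np.array(p['mtx']),None).reshape(-1,2)
    d=np.c_[n,np.ones(len(n))]@R; c=-R.T@t
    return c+d*((z-c[2])/d[:,2])[:,None]
def proj(p,X):
    return cv2.projectPoints(np.array(X,float).reshape(-1,1,3),np.array(p['rvec'],float),np.array(p['tvec'],float),np.array(p['mtx']),None)[0].reshape(-1,2)
E
python3 - <<'E'
from h import *
print(telemetry.read_state())
a,p=snap('top','top0.png');b,q=snap('side','side0.png')
for c in (p,q):
    R=cv2.Rodrigues(np.array(c['rvec'],float))[0];print(-R.T@np.array(c['tvec']).ravel(),c['mtx'])
E
```

```text
pics
{'t': 0.0, 'q': array([-1.23538611e+00,  1.31164795e-01,  1.48926637e+00,  2.69128559e-07,
        1.52298584e+00, -8.54119175e-02]), 'dq': array([ 0.00090148, -0.00127717, -0.00150807,  0.00078102,  0.00037583,
        0.00018921]), 'joint_torque': array([ 5.23062988e-05, -5.59837067e+01, -4.91763926e+01,  7.67787010e-02,
        3.56096460e-02, -1.78631944e-04]), 'tool_pos': array([ 0.24498551, -0.54725844,  0.30169222]), 'orientation': array([ 1.98973763,  0.42684373, -1.99019991]), 'force': array([-0.21264549,  0.82269869, -0.1169358 ]), 'wrist_torque': array([-0.00761821,  0.00334722,  0.02035492]), 'opening': 0.09289136571128878}
[0.39462742 0.02436801 1.23146601] [[420.9851507    0.         281.37227939]
 [  0.         420.9851507  210.53783035]
 [  0.           0.           1.        ]]
[ 0.40110656 -0.69254678  0.92981866] [[495.39772148   0.         276.24278799]
 [  0.         495.39772148 200.99351185]
 [  0.           0.           1.        ]]
```

View pics/top0.png

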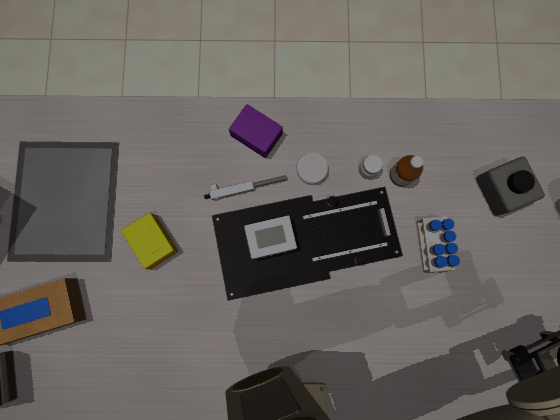

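View pics/side0.png

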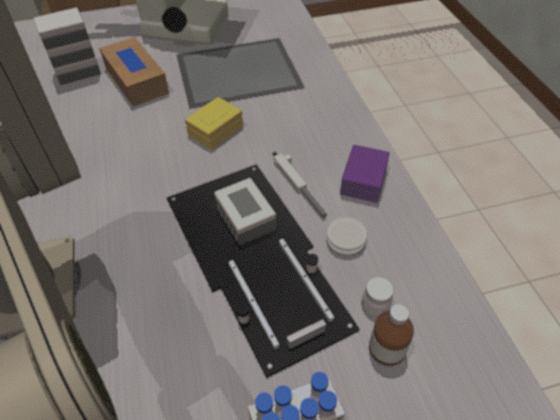

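Candidates: the white-lidded box on the black apron, top (271,237) / side (245,208); the yellow one at top (150,241); the purple one at top (256,130). By the description it is the white/grey one on the track. The rails run at top (340,210) and (350,252), with the stop at (384,222).

```bash
cat > seg.py <<'E'
from h import *
def blobs(im,roi,th=130):
    x0,y0,x1,y1=roi; g=cv2.cvtColor(im,cv2.COLOR_RGB2GRAY); m=np.zeros_like(g); m[y0:y1,x0:x1]=(g[y0:y1,x0:x1]>th)*255
    cs,_=cv2.findContours(m,cv2.RETR_EXTERNAL,cv2.CHAIN_APPROX_NONE)
    return [c for c in cs if cv2.contourArea(c)>25]
E
python3 - <<'E'
from seg import *
for n,roi in (('top',(225,195,395,275)),('side',(200,170,345,350))):
    im=np.load(f'pics/{n}0.npy');p=camera_params(n)
    print(n)
    for c in blobs(im,roi):
        r=cv2.minAreaRect(c); b=cv2.boxPoints(r)
        print(np.round(r[0],1),np.round(r[1],1),round(r[2],1),'n',cv2.contourArea(c))
        for z in (.026,.07): print(z,np.round(cast(p,b,z)[:,:2]*1000,1).tolist())
im=np.load('pics/top0.npy')[185:285,215:405]
cv2.imwrite('pics/crop_top0.png',cv2.resize(im,None,fx=4,fy=4,interpolation=cv2.INTER_CUBIC)[:,:,::-1])
E
```

```text
top
[335.1 254.3] [ 2.8 29. ] 78.1 n 53.0
0.026 [[457.5, -96.5], [475.0, -178.0], [467.1, -179.5], [449.6, -98.1]]
0.07 [[455.2, -92.1], [472.0, -170.7], [464.4, -172.1], [447.6, -93.6]]
[365. 248.] [ 2.7 29. ] 78.7 n 50.0
0.026 [[476.3, -182.4], [493.0, -264.5], [485.3, -265.8], [468.6, -183.8]]
0.07 [[473.3, -174.8], [489.4, -254.0], [482.0, -255.2], [465.9, -176.2]]
[269.7 236.6] [33.  45.3] 76.8 n 1423.0
0.026 [[543.1, 123.8], [574.1, -3.3], [481.2, -25.2], [451.0, 100.5]]
0.07 [[537.6, 120.2], [567.5, -2.3], [478.1, -23.4], [448.9, 97.8]]
[324.6 212.5] [ 2.7 27.7] 78.1 n 48.5
0.026 [[578.2, -69.3], [595.4, -148.1], [587.7, -149.6], [570.5, -70.9]]
0.07 [[571.5, -65.9], [588.1, -141.8], [580.7, -143.3], [564.1, -67.4]]
[355.2 206.2] [ 2.7 28.6] 77.9 n 47.5
0.026 [[596.9, -157.2], [615.1, -239.2], [607.5, -240.6], [589.3, -158.7]]
0.07 [[589.5, -150.6], [607.1, -229.6], [599.7, -230.9], [582.1, -152.0]]
side
[335.  344.5] [ 9. 18.] 90.0 n 75.5
0.026 [[589.9, -303.6], [623.4, -312.9], [617.1, -330.2], [584.0, -321.0]]
0.07 [[580.7, -322.5], [612.6, -331.4], [606.6, -347.8], [575.1,
[... 594 characters left out ...]
6] 57.0 n 277.5
0.026 [[568.7, -70.8], [578.8, -66.5], [620.1, -260.0], [610.9, -263.2]]
0.07 [[560.5, -101.0], [570.1, -97.0], [609.5, -281.1], [600.7, -284.1]]
[244.4 202.7] [49.8 40.7] 58.4 n 1667.0
0.026 [[450.0, 136.3], [548.4, 184.2], [576.4, 30.7], [484.0, -8.6]]
0.07 [[447.6, 96.0], [541.3, 141.5], [567.8, -4.5], [480.0, -41.9]]
[303.  236.5] [133.  82.] 90.0 n 4245.0
0.026 [[581.8, 177.9], [782.5, 120.4], [651.3, -237.2], [489.8, -192.1]]
0.07 [[573.0, 135.5], [763.9, 80.8], [639.1, -259.3], [485.5, -216.5]]
[217.5 176.5] [13. 35.] 90.0 n 221.5
0.026 [[429.1, 221.7], [515.4, 196.9], [506.0, 152.4], [421.7, 176.5]]
0.07 [[427.7, 177.2], [509.9, 153.6], [500.9, 111.3], [420.7, 134.2]]
```

View pics/crop_top0.png

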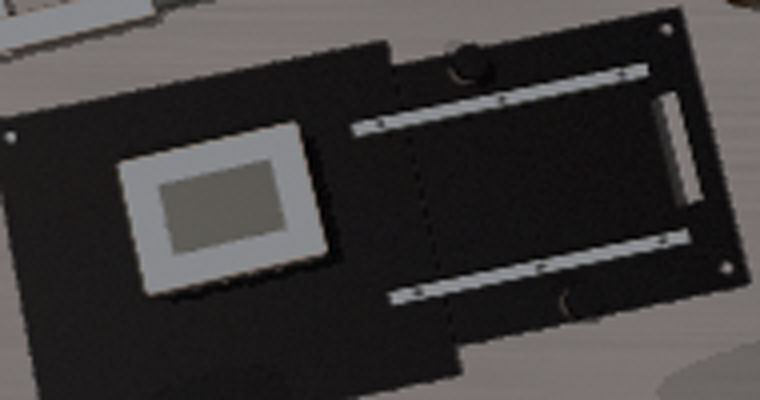

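Close crop: the white-lidded box with grey panel stands on the black apron, about 1° off the rails' direction. It is the right one. Now I'll measure it precisely from both views.

```bash
cat > meas.py <<'E'
from seg import *
def comp(im,seed,th):
    g=cv2.cvtColor(im,cv2.COLOR_RGB2GRAY); n,l,s,c=cv2.connectedComponentsWithStats((g>th).astype(np.uint8),connectivity=4)
    return (l==l[seed[1],seed[0]]).astype(np.uint8)
def line(P): vx,vy,x,y=cv2.fitLine(P.astype(np.float32),cv2.DIST_L2,0,1e-4,1e-4).ravel(); return np.array([x,y]),np.array([vx,vy])
def px(m): return np.argwhere(m)[:,::-1].astype(float)
def quad(m,p,z):
    c=max(cv2.findContours(m,0,1)[0],key=cv2.contourArea); return c
E
python3 - <<'E'
from meas import *
T=np.load('pics/top0.npy');S=np.load('pics/side0.npy');p=camera_params('top');q=camera_params('side')
def ends(pts,X):
    c,d=line(pts); d=d*np.sign(-d[1]) ; s=(pts-c)@d; return c+d*s.min(),c+d*s.max()
out={}
for n,im,c,seeds in (('top',T,p,((340,253),(330,211),(387,222))),('side',S,q,((258,313),(300,267),(305,330)))):
    for k,sd in zip(('R','L','stop'),seeds):
        for th in (70,95):
            m=comp(im,sd,th); P=px(m); w=cast(c,P,.026 if k!='stop' else .04)[:,:2]*1000
            a,b=ends(w,None); 
            if k=='stop': print(n,k,th,len(P),w.mean(0).round(1),w.min(0).round(1),w.max(0).round(1))
            else: print(n,k,th,len(P),a.round(1),b.round(1),'len',round(np.linalg.norm(b-a),1),'ang',round(np.degrees(np.arctan2(*(b-a)[::-1])),2))
for n,im,c,sd in (('top',T,p,(252,237)),('side',S,q,(228,203))):
  for th in (70,95,115,130):
    m=comp(im,sd,th); ct=max(cv2.findContours(m,0,1)[0],key=cv2.contourArea); r=cv2.minAreaRect(ct)
    h=cv2.approxPolyDP(cv2.convexHull(ct),3,True).reshape(-1,2)
    print(n,th,m.sum(),'px',h.tolist()); print('   z.07',(cast(c,h,.07)[:,:2]*1000).round(0).tolist())
cv2.imwrite('pics/crop_side0.png',cv2.resize(S[160:360,160:370],None,fx=3,fy=3,interpolation=cv2.INTER_CUBIC)[:,:,::-1])
E
```

```text
top R 70 257 [448.3 -72.7] [ 494.3 -285.8] len 218.0 ang -77.83
top R 95 189 [453.2 -95.1] [ 490.4 -269.4] len 178.2 ang -77.95
top L 70 256 [569.4 -46.7] [ 615.4 -260.3] len 218.5 ang -77.86
top L 95 200 [574.1 -67.9] [ 615.4 -260.3] len 196.8 ang -77.87
top stop 70 114 [ 556.1 -280. ] [ 517.1 -293.5] [ 594.9 -267.2]
top stop 95 61001 [390.8  51.7] [  24.6 -836.1] [1257.2  877.2]
side R 70 711 [447.4 -70.6] [ 495.1 -292.9] len 227.3 ang -77.89
side R 95 586 [447.7 -71.6] [ 494.7 -289.3] len 222.7 ang -77.81
side L 70 684 [568.3 -43.8] [ 615.6 -265.5] len 226.7 ang -77.96
side L 95 548 [568.8 -45.2] [ 615.7 -263.6] len 223.4 ang -77.9
side stop 70 433 [ 555.4 -283.2] [ 515.1 -302.5] [ 597.2 -265.3]
side stop 95 285 [ 555.7 -280.5] [ 516.4 -294.2] [ 596.5 -266.9]
top 70 1595 px [[288, 215], [296, 247], [252, 258], [244, 226]]
   z.07 [[568.0, -2.0], [479.0, -25.0], [448.0, 96.0], [537.0, 120.0]]
top 95 1082 px [[288, 216], [296, 247], [252, 258], [245, 225]]
   z.07 [[566.0, -2.0], [479.0, -25.0], [448.0, 96.0], [540.0, 117.0]]
top 115 1020 px [[288, 216], [296, 247], [252, 257], [245, 226]]
   z.07 [[566.0, -2.0], [479.0, -25.0], [451.0, 96.0], [537.0, 117.0]]
top 130 942 px [[288, 216], [295, 247], [252, 257], [245, 226]]
   z.07 [[566.0, -2.0], [479.0, -22.0], [451.0, 96.0], [537.0, 117.0]]
side 70 2111 px [[250, 177], [275, 217], [237, 233], [214, 191]]
   z.07 [[540.0, 121.0], [566.0, -15.0], [474.0, -36.0], [448.0, 100.0]]
side 95 1881 px [[250, 178], [275, 214], [237, 230], [215, 191]]
   z.07 [[539.0, 117.0], [568.0, -7.0], [476.0, -28.0], [450.0, 99.0]]
side 115 1304 px [[249, 178], [274, 214], [237, 229], [215, 192]]
   z.07 [[537.0, 118.0], [566.0, -6.0], [477.0, -25.0], [450.0, 96.0]]
side 130 1189 px [[249, 178], [274, 213], [238, 229], [215, 192]]
   z.07 [[537.0, 118.0], [566.0, -3.0], [479.0, -26.0], [450.0, 96.0]]
```

View pics/crop_side0.png

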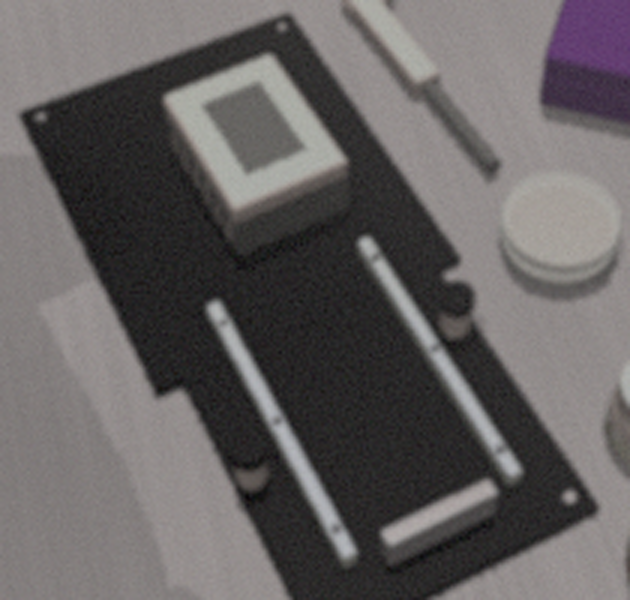

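The two views agree at z = 70 mm, so the box height checks out. The box is about 22 mm left of the lane centre line with a small yaw. Plan:
1. Push its left side with both fingers to centre and square it on the apron.
2. Push from behind, again with both fingers.

The next script works out the track frame and the moves.

```bash
cat >> meas.py <<'E'
from scipy.spatial.transform import Rotation as Ro
A=np.radians(-77.87); D=np.array([np.cos(A),np.sin(A)]); N=np.array([-D[1],D[0]]); O=np.array([531.8,-166.7])-90*D
def w2t(w): v=np.atleast_2d(w)-O; return np.c_[v@D,v@N]
def t2w(t): return O+t[0]*D+t[1]*N
def boxmeas(n,im,seed,th,z=.07):
    "edges of the lid in the track frame by line fits: returns centre, yaw deg, size"
    c=camera_params(n); m=comp(im,seed,th); ct=max(cv2.findContours(m,0,cv2.CHAIN_APPROX_NONE)[0],key=cv2.contourArea)
    h=cv2.convexHull(ct).reshape(-1,2); t=w2t(cast(c,ct.reshape(-1,2),z)[:,:2]*1000)
    r=cv2.minAreaRect(t.astype(np.float32)); b=cv2.boxPoints(r); ce=b.mean(0)
    a=r[2] if r[2]<45 else r[2]-90; R=np.array([[np.cos(np.radians(a)),-np.sin(np.radians(a))],[np.sin(np.radians(a)),np.cos(np.radians(a))]])
    l=(t-ce)@R; L,W=np.abs(np.ptp(l,0))
    E={}
    for k,ax,s in (('F',0,1),('B',0,-1),('L',1,1),('Rr',1,-1)):
        H=(L,W)[ax]/2; o=(L,W)[1-ax]/2
        sel=(np.abs(l[:,ax]*s-H)<4)&(np.abs(l[:,1-ax])<o-8)
        P=t[sel]; g=np.polyfit(P[:,1-ax],P[:,ax],1); E[k]=(g[0],np.polyval(g,ce[1-ax]))
    x=(E['F'][1]+E['B'][1])/2; y=(E['L'][1]+E['Rr'][1])/2
    yaws={k:round(float(np.degrees(np.arctan(v[0]*(1 if k in('L','Rr') else -1)))),2) for k,v in E.items()}
    print(n,th,'centre',round(x,1),round(y,1),'yaw',yaws,'size',round(E['F'][1]-E['B'][1],1),round(E['L'][1]-E['Rr'][1],1)); return x,y
def tool():
    s=telemetry.read_state(); M=Ro.from_rotvec(s['orientation']).as_matrix(); return s,M
def togo(tx,ty,z,yaw_axis):
    "tool-axis shift (mm) and turn to put the TCP at track (tx,ty), height z mm, tool x down, tool y along yaw_axis (2-vec)"
    s,M=tool(); tgt=np.r_[t2w((tx,ty)),z]; sh=M.T@(tgt-1000*s['tool_pos'])
    x=np.array([0,0,-1.]);y=np.r_[yaw_axis,0];
    if y@M[:,1]<0: y=-y
    G=np.c_[x,y,np.cross(x,y)]; rv=Ro.from_matrix(M.T@G).as_rotvec()
    print('shift',sh.round(1),'turn',rv.round(4),'pos track',w2t(1000*s['tool_pos'][:2]).round(1),'z',round(1000*s['tool_pos'][2],1),'axes',M.round(3).tolist())
E
python3 - <<'E'
from meas import *
T=np.load('pics/top0.npy');S=np.load('pics/side0.npy')
for th in (55,70,115): boxmeas('top',T,(252,237),th)
for th in (115,130): boxmeas('side',S,(228,203),th)
togo(-124,95,300,D); togo(-124,95,122,D)
s,M=tool();print(np.degrees(s['q']).round(1))
for nm,im,c,sd in(('pip',np.load('pics/top0.npy'),camera_params('top'),[(205,196),(287,178),(313,168)]),): print(w2t(cast(c,sd,.02)[:,:2]*1000).round(0))
E
```

```text
top 55 centre -124.6 21.2 yaw {'F': 1.49, 'B': 1.51, 'L': 1.29, 'Rr': 1.38} size 127.5 93.9
top 70 centre -124.1 21.8 yaw {'F': 1.98, 'B': 1.5, 'L': 1.46, 'Rr': 1.37} size 126.0 92.4
top 115 centre -124.1 22.0 yaw {'F': 1.59, 'B': 1.38, 'L': 1.52, 'Rr': 1.41} size 124.4 90.9
side 115 centre -122.4 21.3 yaw {'F': 1.39, 'B': 1.39, 'L': 1.5, 'Rr': 1.37} size 127.8 93.9
side 130 centre -122.6 21.1 yaw {'F': 1.41, 'B': 0.9, 'L': 1.3, 'Rr': 1.37} size 125.6 92.0
shift [   2.6 -419.9 -554.6] turn [0.2091 0.     0.0017] pos track [[ 401.8 -360.4]] z 301.8 axes [[-0.001, 0.408, -0.913], [0.002, -0.913, -0.408], [-1.0, -0.002, -0.0]]
shift [ 180.6 -419.6 -554.6] turn [0.2091 0.     0.0017] pos track [[ 401.8 -360.4]] z 301.8 axes [[-0.001, 0.408, -0.913], [0.002, -0.913, -0.408], [-1.0, -0.002, -0.0]]
[-70.8   7.5  85.3  -0.   87.3  -4.9]
[[-287.  182.]
 [ -40.  186.]
 [  41.  200.]]
```

>>> {"fn": "step_arm", "kwargs": {
  "commands": [
    {"xyz":[0,-16,-22],"turn":[0.02,0,0],"grip":60},
    {"xyz":[0,-50,-66],"turn":[0.04,0,0],"grip":60},
    {"xyz":[0,-86,-114],"turn":[0.06,0,0],"grip":60},
    {"xyz":[0,-122,-162],"turn":[0.08,0,0],"grip":60},
    {"xyz":[0,-158,-210],"turn":[0.1,0,0],"grip":60},
    {"xyz":[0,-194,-258],"turn":[0.12,0,0],"grip":60},
    {"xyz":[0,-230,-306],"turn":[0.14,0,0],"grip":60},
    {"xyz":[0,-266,-354],"turn":[0.16,0,0],"grip":60},
    {"xyz":[0,-302,-402],"turn":[0.18,0,0],"grip":60},
    {"xyz":[0,-338,-450],"turn":[0.2,0,0],"grip":60},
    {"xyz":[0,-374,-498],"turn":[0.209,0,0],"grip":60},
    {"xyz":[0,-402,-533],"turn":[0.209,0,0],"grip":60}
  ]
}}

```text
t: 1.6
tool_pos: [0.5679, 0.0394, 0.3022]
orientation: [2.109, 0.226, -2.11]
force: [0.3, -1.2, -1.3]
opening: 0.0596
```

>>> {"fn": "step_arm", "kwargs": {
  "commands": [
    {"xyz":[0,-12,-18],"turn":[0,0,0],"grip":60},
    {"xyz":[0,-13,-24],"turn":[0,0,0],"grip":60},
    {"xyz":[0,-13,-24],"turn":[0,0,0],"grip":60}
  ]
}}

```text
t: 1.98
tool_pos: [0.588, 0.0542, 0.3022]
orientation: [2.109, 0.224, -2.111]
force: [-0.9, 0.5, 0.3]
opening: 0.0601
```

```bash
python3 - <<'E'
from meas import *
togo(-124,95,122,D)
snap('wrist','w1.png');snap('side','side1.png');s,_=tool();print(s['t'],s['opening'],s['force'].round(1))
E
```

```text
shift [180.3  -9.8   6.2] turn [-0.0001  0.0011 -0.0001] pos track [[-114.2  101.3]] z 302.2 axes [[-0.001, 0.21, -0.978], [-0.0, -0.978, -0.21], [-1.0, 0.0, 0.001]]
2.075 0.05979485823588577 [ 0.2 -0.5 -1. ]
```

View pics/side1.png

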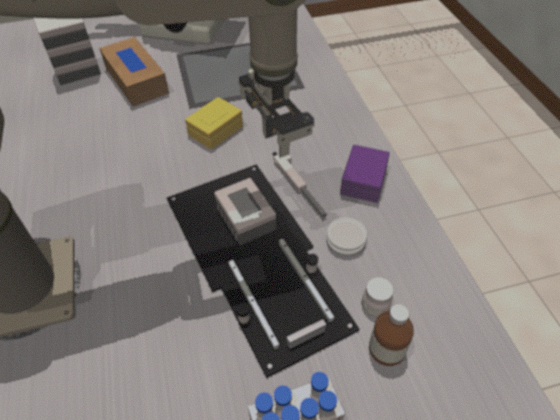

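The side view shows the open gripper hovering over the left of the box at (290,125), and nothing has been disturbed. Descend there, then push right slowly.

>>> {"fn": "step_arm", "kwargs": {
  "commands": [
    {"xyz":[30,-4,2],"turn":[0,0,0],"grip":60},
    {"xyz":[75,-8,4],"turn":[0,0,0],"grip":60},
    {"xyz":[125,-10,6],"turn":[0,0,0],"grip":60},
    {"xyz":[165,-10,6],"turn":[0,0,0],"grip":60},
    {"xyz":[182,-10,6],"turn":[0,0,0],"grip":60},
    {"xyz":[182,-10,6],"turn":[0,0,0],"grip":60},
    {"xyz":[182,-10,10],"turn":[0,0,0],"grip":60},
    {"xyz":[182,-10,15],"turn":[0,0,0],"grip":60},
    {"xyz":[182,-10,20],"turn":[0,0,0],"grip":60},
    {"xyz":[182,-10,23],"turn":[0,0,0],"grip":60},
    {"xyz":[182,-10,26],"turn":[0,0,0],"grip":60},
    {"xyz":[182,-10,29],"turn":[0,0,0],"grip":60}
  ]
}}

```text
t: 3.58
tool_pos: [0.5584, 0.0585, 0.1216]
orientation: [2.112, 0.224, -2.107]
force: [4.0, 1.5, 3.2]
opening: 0.0601
```

>>> {"fn": "step_arm", "kwargs": {
  "commands": [
    {"xyz":[0,0,2],"turn":[0,0,0],"grip":60},
    {"xyz":[0,0,4],"turn":[0,0,0],"grip":60},
    {"xyz":[0,0,6],"turn":[0,0,0],"grip":60},
    {"xyz":[0,0,8],"turn":[0,0,0],"grip":60},
    {"xyz":[0,0,8],"turn":[0,0,0],"grip":60}
  ]
}}

```text
t: 4.2
tool_pos: [0.5496, 0.0567, 0.1206]
orientation: [2.109, 0.224, -2.11]
force: [3.0, 0.7, 2.6]
opening: 0.0599
```

```bash
python3 - <<'E'
from meas import *
togo(-124,55.5,120,D);snap('side','side2.png')
for n in('wrist',): im,p=snap(n,'w2.png')
s,_=tool();print(s['t'],s['opening'],s['force'].round(1))
w=np.load('pics/w2.npy');S=np.load('pics/side2.npy')[130:290,160:360]
o=np.zeros((560,800,3),np.uint8);o[:420,:400]=cv2.resize(w,(400,300))[:420].repeat(1,0) if 0 else 0
a=cv2.resize(w,(400,300));b=cv2.resize(S,(400,320));c=np.zeros((320,800,3),np.uint8);c[:300,:400]=a;c[:,400:]=b
cv2.imwrite('pics/m2.png',c[:,:,::-1])
E
```

```text
shift [0.6 0.7 8.8] turn [0.0002 0.0005 0.0001] pos track [[-124.7   64.3]] z 120.6 axes [[-0.0, 0.21, -0.978], [-0.0, -0.978, -0.21], [-1.0, -0.0, 0.0]]
4.3 0.059894489481270116 [3.3 0.8 3. ]
```

View pics/m2.png

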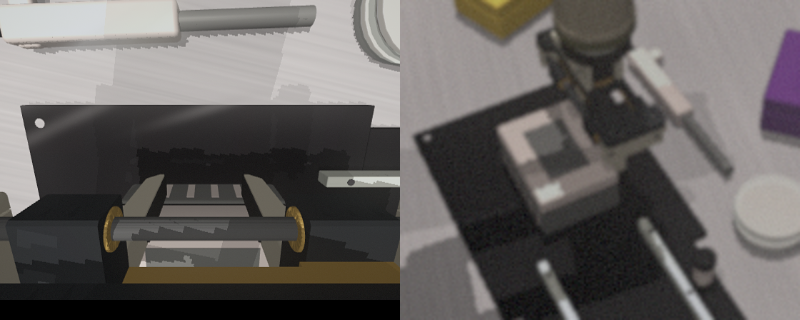

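The fingers are in contact with the box's left side, with a force of about 3 N. Push the remaining 9 mm slowly, then back off and measure.

>>> {"fn": "step_arm", "kwargs": {
  "commands": [
    {"xyz":[0,0,2],"turn":[0,0,0],"grip":60},
    {"xyz":[0,0,4],"turn":[0,0,0],"grip":60},
    {"xyz":[0,0,6],"turn":[0,0,0],"grip":60},
    {"xyz":[0,0,8],"turn":[0,0,0],"grip":60},
    {"xyz":[0,0,9],"turn":[0,0,0],"grip":60},
    {"xyz":[0,0,9],"turn":[0,0,0],"grip":60},
    {"xyz":[0,0,6],"turn":[0,0,0],"grip":60},
    {"xyz":[0,0,-10],"turn":[0,0,0],"grip":60},
    {"xyz":[0,0,-40],"turn":[0,0,0],"grip":60},
    {"xyz":[-40,0,-70],"turn":[0,0,0],"grip":60},
    {"xyz":[-85,-20,-90],"turn":[0,0,0],"grip":60},
    {"xyz":[-125,-60,-90],"turn":[0,0,0],"grip":60}
  ]
}}

```text
t: 5.8
tool_pos: [0.6264, 0.134, 0.247]
orientation: [2.111, 0.222, -2.111]
force: [1.1, 0.9, -0.8]
opening: 0.0601
```

```bash
python3 - <<'E'
from meas import *
togo(-230,0,240,N);
S,_=snap('side','side3.png');T,_=snap('top','top3.png')
s,_=tool();print(s['t'],s['opening'],s['force'].round(1))
q=camera_params('side');print(proj(q,np.r_[t2w((-178,0)),70]/1000), proj(camera_params('top'),np.r_[t2w((-178,0)),70]/1000))
a=S[130:310,160:360];b=T[185:285,215:405]
c=np.zeros((360,800,3),np.uint8);c[:,:400]=cv2.resize(a,(400,360));c[:210,400:]=cv2.resize(b,(400,210));cv2.imwrite('pics/m3.png',c[:,:,::-1])
for th in (70,95,115,130): 
  for n,im in(('side',S),('top',T)):
    try: boxmeas(n,im,tuple(proj(camera_params(n),np.r_[t2w((-178,0)),70]/1000)[0].round().astype(int)),th)
    except Exception as e: print(n,th,e)
E
```

```text
shift [  6.9 -45.6 155.8] turn [ 1.5686e+00 -5.0000e-04 -1.0000e-04] pos track [[-184.1  155.7]] z 247.0 axes [[0.0, 0.208, -0.978], [-0.0, -0.978, -0.208], [-1.0, 0.0, -0.0]]
5.9 0.06008310228341068 [ 1.  -0.3  0.9]
[[225.79522104 189.97364195]] [[252.47463009 248.14902533]]
side 70 centre -119.9 -4.6 yaw {'F': -0.08, 'B': 0.39, 'L': 0.22, 'Rr': -0.17} size 141.3 99.2
top 70 centre -52.5 135.0 yaw {'F': -17.83, 'B': -5.83, 'L': -11.52, 'Rr': -11.97} size 1606.7 1219.9
side 95 centre -122.4 -3.8 yaw {'F': -0.02, 'B': -0.19, 'L': 0.11, 'Rr': -0.5} size 133.1 95.2
top 95 centre -251.6 -82.9 yaw {'F': -4.39, 'B': -1.77, 'L': 79.16, 'Rr': 7.17} size 187.6 -57.2
side 115 centre -123.4 -3.4 yaw {'F': 0.29, 'B': 0.08, 'L': 0.28, 'Rr': -0.58} size 128.4 92.7
top 115 centre -175.7 209.1 yaw {'F': -4.06, 'B': 1.91, 'L': 22.34, 'Rr': 78.79} size 31.7 300.8
side 130 centre -167.7 -3.1 yaw {'F': -2.9, 'B': -0.45, 'L': 1.35, 'Rr': 0.05} size 37.5 90.8
top 130 centre -52.5 135.0 yaw {'F': -17.83, 'B': -5.83, 'L': -11.52, 'Rr': -11.97} size 1606.7 1219.8meas.py:24: RankWarning: Polyfit may be poorly conditioned
  P=t[sel]; g=np.polyfit(P[:,1-ax],P[:,ax],1); E[k]=(g[0],np.polyval(g,ce[1-ax]))
```

View pics/m3.png

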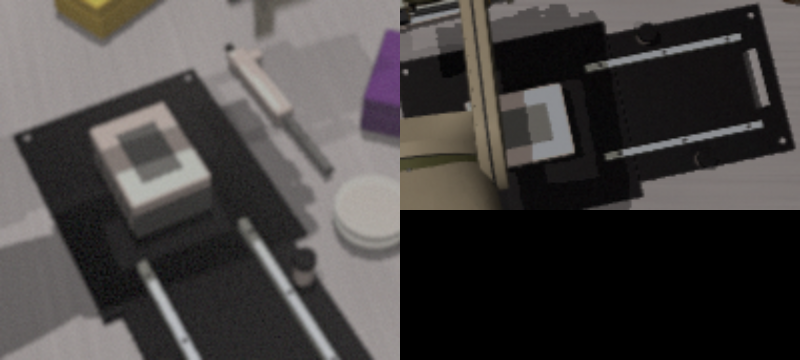

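```bash
python3 - <<'E'
from meas import *
s,_=tool();print(s['q'].round(3)); togo(-222,-3.5,122,N); togo(-222,-3.5,122,-N)
E
```

```text
[1.360e-01 2.630e-01 1.431e+00 1.000e-03 1.439e+00 1.492e+00]
shift [128.5 -34.5 161.7] turn [-1.5678 -0.0072 -0.006 ] pos track [[-187.9  157.2]] z 251.8 axes [[0.008, 0.213, -0.977], [0.003, -0.977, -0.213], [-1.0, -0.001, -0.008]]
shift [128.5 -34.5 161.7] turn [-1.5678 -0.0072 -0.006 ] pos track [[-187.9  157.2]] z 251.8 axes [[0.008, 0.213, -0.977], [0.003, -0.977, -0.213], [-1.0, -0.001, -0.008]]
```

>>> {"fn": "step_arm", "kwargs": {
  "commands": [
    {"xyz":[0,-4,10],"turn":[-0.12,0,0],"grip":50},
    {"xyz":[0,-8,28],"turn":[-0.28,0,0],"grip":50},
    {"xyz":[0,-12,46],"turn":[-0.44,0,0],"grip":50},
    {"xyz":[0,-16,64],"turn":[-0.6,0,0],"grip":50},
    {"xyz":[0,-20,82],"turn":[-0.76,0,0],"grip":50},
    {"xyz":[0,-24,100],"turn":[-0.92,0,0],"grip":50},
    {"xyz":[0,-28,118],"turn":[-1.08,0,0],"grip":50},
    {"xyz":[0,-32,134],"turn":[-1.24,0,0],"grip":50},
    {"xyz":[0,-35,146],"turn":[-1.4,0,0],"grip":50},
    {"xyz":[0,-37,154],"turn":[-1.53,0,0],"grip":50},
    {"xyz":[0,-37,158],"turn":[-1.57,0,0],"grip":50},
    {"xyz":[0,-37,158],"turn":[-1.57,0,0],"grip":50}
  ]
}}

```text
t: 7.4
tool_pos: [0.4625, 0.1369, 0.2449]
orientation: [1.052, 1.302, -1.054]
force: [0.1, -1.1, 0.6]
opening: 0.0499
```

>>> {"fn": "step_arm", "kwargs": {
  "commands": [
    {"xyz":[0,0,0],"turn":[0,0,0],"grip":50},
    {"xyz":[0,0,0],"turn":[0,0,0],"grip":50}
  ]
}}

```text
t: 7.65
tool_pos: [0.4631, 0.1372, 0.2455]
orientation: [1.053, 1.302, -1.053]
force: [0.8, 0.5, 0.2]
opening: 0.0501
```

```bash
python3 - <<'E'
from meas import *
togo(-222,-3.5,122,N); s,_=tool();print(s['t'],s['q'].round(3),s['dq'].round(3))
E
```

```text
shift [ 1.235e+02 -1.000e-01 -5.000e-01] turn [-0.0014  0.      0.0004] pos track [[-221.5   -3.3]] z 245.5 axes [[-0.0, 0.978, 0.209], [-0.0, 0.209, -0.978], [-1.0, -0.0, 0.0]]
7.65 [ 0.182 -0.157  1.878 -0.     1.421 -0.028] [ 0.001 -0.001 -0.002 -0.001 -0.001 -0.003]
```

>>> {"fn": "step_arm", "kwargs": {
  "commands": [
    {"xyz":[20,0,0],"turn":[0,0,0],"grip":50},
    {"xyz":[60,0,0],"turn":[0,0,0],"grip":50},
    {"xyz":[100,0,0],"turn":[0,0,0],"grip":50},
    {"xyz":[120,0,0],"turn":[0,0,0],"grip":50},
    {"xyz":[124,0,0],"turn":[0,0,0],"grip":50},
    {"xyz":[124,0,0],"turn":[0,0,0],"grip":50},
    {"xyz":[124,0,6],"turn":[0,0,0],"grip":50},
    {"xyz":[124,0,12],"turn":[0,0,0],"grip":50},
    {"xyz":[124,0,17],"turn":[0,0,0],"grip":50},
    {"xyz":[124,0,20],"turn":[0,0,0],"grip":50},
    {"xyz":[124,0,23],"turn":[0,0,0],"grip":50},
    {"xyz":[124,0,26],"turn":[0,0,0],"grip":50}
  ]
}}

```text
t: 9.15
tool_pos: [0.4685, 0.1121, 0.1219]
orientation: [1.053, 1.302, -1.052]
force: [-0.6, 2.8, 1.5]
opening: 0.0503
```

>>> {"fn": "step_arm", "kwargs": {
  "commands": [
    {"xyz":[0,0.3,3],"turn":[0,0,0],"grip":50},
    {"xyz":[0,0.6,6],"turn":[0,0,0],"grip":50},
    {"xyz":[0,0.9,9],"turn":[0,0,0],"grip":50},
    {"xyz":[0,1.2,12],"turn":[0,0,0],"grip":50},
    {"xyz":[0,1.5,15],"turn":[0,0,0],"grip":50},
    {"xyz":[0,1.8,18],"turn":[0,0,0],"grip":50},
    {"xyz":[0,2.1,21],"turn":[0,0,0],"grip":50},
    {"xyz":[0,2.5,24],"turn":[0,0,0],"grip":50},
    {"xyz":[0,3,27],"turn":[0,0,0],"grip":50},
    {"xyz":[0,3.5,30],"turn":[0,0,0],"grip":50},
    {"xyz":[0,3.5,30],"turn":[0,0,0],"grip":50}
  ]
}}

```text
t: 10.52
tool_pos: [0.4782, 0.0828, 0.1216]
orientation: [1.052, 1.301, -1.053]
force: [-0.1, 0.9, 0.6]
opening: 0.0502
```

```bash
python3 - <<'E'
from meas import *
togo(61,0,122,N); s,_=tool();print(s['t'],s['force'].round(1))
S,_=snap('side','side4.png');T,_=snap('top','top4.png')
a=S[130:350,160:360];b=T[185:285,215:405]
c=np.zeros((440,800,3),np.uint8);c[:,:400]=cv2.resize(a,(400,440));c[:210,400:]=cv2.resize(b,(400,210));cv2.imwrite('pics/m4.png',c[:,:,::-1])
for th in (95,115):boxmeas('side',S,tuple(proj(camera_params('side'),np.r_[t2w((-48,10)),70]/1000)[0].round().astype(int)),th)
E
```

```text
shift [-3.000e-01  2.000e-01  2.262e+02] turn [-0.0009  0.0006  0.0001] pos track [[-165.2    0. ]] z 121.6 axes [[0.0, 0.978, 0.209], [-0.001, 0.209, -0.978], [-1.0, -0.0, 0.001]]
10.525 [-0.1  0.9  0.6]
side 95 centre -86.0 0.3 yaw {'F': 0.5, 'B': 0.52, 'L': 0.26, 'Rr': -0.49} size 131.2 94.6
side 115 centre -73.0 1.3 yaw {'F': -1.71, 'B': 3.89, 'L': 0.67, 'Rr': -0.36} size 95.9 91.2
```

View pics/m4.png

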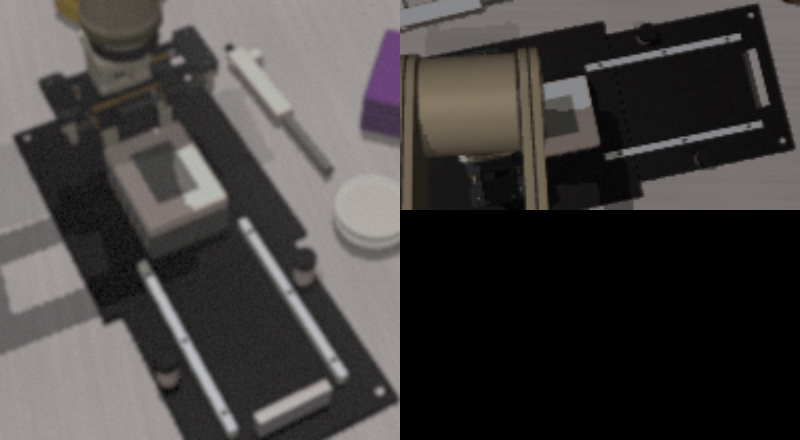

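The box is nearly centred and square (y ≈ 0.3 mm, yaw ≈ 0.3°), with its front still short of the rails. Push on in and check again part way.

>>> {"fn": "step_arm", "kwargs": {
  "commands": [
    {"xyz":[0,0,3],"turn":[0,0,0],"grip":50},
    {"xyz":[0,0,7],"turn":[0,0,0],"grip":50},
    {"xyz":[0,0,12],"turn":[0,0,0],"grip":50},
    {"xyz":[0,0,17],"turn":[0,0,0],"grip":50},
    {"xyz":[0,0,22],"turn":[0,0,0],"grip":50},
    {"xyz":[0,0,27],"turn":[0,0,0],"grip":50},
    {"xyz":[0,0,32],"turn":[0,0,0],"grip":50},
    {"xyz":[0,0,37],"turn":[0,0,0],"grip":50},
    {"xyz":[0,0,42],"turn":[0,0,0],"grip":50},
    {"xyz":[0,0,46],"turn":[0,0,0],"grip":50},
    {"xyz":[0,0,50],"turn":[0,0,0],"grip":50},
    {"xyz":[0,0,52],"turn":[0,0,0],"grip":50}
  ]
}}

```text
t: 12.12
tool_pos: [0.4891, 0.0322, 0.1218]
orientation: [1.053, 1.302, -1.052]
force: [-0.1, 2.0, 0.4]
opening: 0.0498
```

```bash
python3 - <<'E'
from meas import *
togo(57,0,122,N); s,_=tool();print(s['t'],s['force'].round(1))
S,_=snap('side','side5.png');T,_=snap('top','top5.png')
for n,im in (('side',S),('top',T)):
  for th in (85,95,105):boxmeas(n,im,tuple(proj(camera_params(n),np.r_[t2w((20,20)),70]/1000)[0].round().astype(int)),th)
E
```

```text
shift [-2.000e-01  1.000e-01  1.704e+02] turn [-0.0008  0.     -0.0001] pos track [[-1.134e+02  1.000e-01]] z 121.8 axes [[0.0, 0.978, 0.209], [0.0, 0.209, -0.978], [-1.0, 0.0, 0.0]]
12.125 [-0.1  2.   0.4]
side 85 centre 37.9 2.2 yaw {'F': -27.68, 'B': 5.66, 'L': 0.07, 'Rr': -0.28} size 320.6 101.7
side 95 centre 50.1 2.5 yaw {'F': -27.68, 'B': 0.3, 'L': 0.07, 'Rr': -0.36} size 296.3 100.2
side 105 centre -18.2 3.1 yaw {'F': -77.37, 'B': -8.48, 'L': 0.03, 'Rr': 0.03} size 111.9 98.2Traceback (most recent call last):
  File "<stdin>", line 5, in <module>
  File "meas.py", line 24, in boxmeas
    P=t[sel]; g=np.polyfit(P[:,1-ax],P[:,ax],1); E[k]=(g[0],np.polyval(g,ce[1-ax]))
                ~~~~~~~~~~^^^^^^^^^^^^^^^^^^^^^
    raise TypeError("expected non-empty vector for x")
TypeError: expected non-empty vector for x
```

```bash
python3 - <<'E'
import numpy as np,cv2
S=np.load('pics/side5.npy');T=np.load('pics/top5.npy')
a=S[170:350,190:350];b=T[185:285,215:405]
c=np.zeros((480,800,3),np.uint8);c[:450,:400]=cv2.resize(a,(400,450));c[:210,400:]=cv2.resize(b,(400,210));cv2.imwrite('pics/m5.png',c[:,:,::-1])
E
```

```text
(no output)
```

View pics/m5.png

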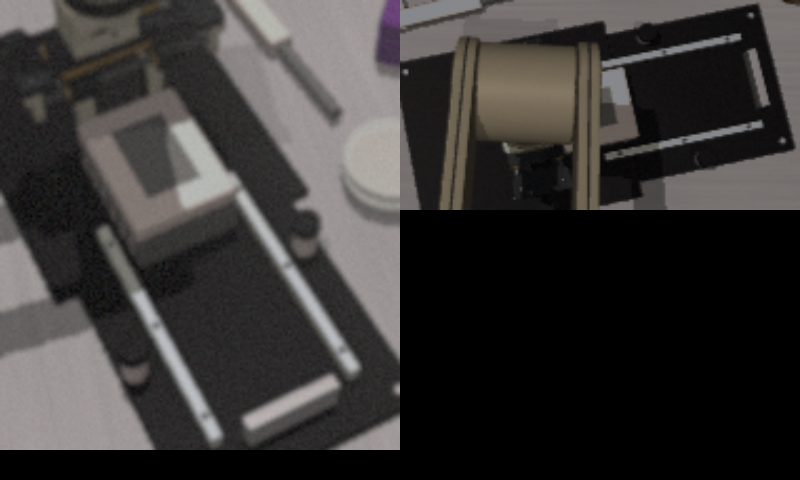

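The side view shows the box entering the lane centred, with even gaps on both sides and about 0° yaw. Continue.

>>> {"fn": "step_arm", "kwargs": {
  "commands": [
    {"xyz":[0,0,3],"turn":[0,0,0],"grip":50},
    {"xyz":[0,0,7],"turn":[0,0,0],"grip":50},
    {"xyz":[0,0,12],"turn":[0,0,0],"grip":50},
    {"xyz":[0,0,18],"turn":[0,0,0],"grip":50},
    {"xyz":[0,0,24],"turn":[0,0,0],"grip":50},
    {"xyz":[0,0,30],"turn":[0,0,0],"grip":50},
    {"xyz":[0,0,36],"turn":[0,0,0],"grip":50},
    {"xyz":[0,0,42],"turn":[0,0,0],"grip":50},
    {"xyz":[0,0,48],"turn":[0,0,0],"grip":50},
    {"xyz":[0,0,54],"turn":[0,0,0],"grip":50},
    {"xyz":[0,0,59],"turn":[0,0,0],"grip":50},
    {"xyz":[0,0,63],"turn":[0,0,0],"grip":50}
  ]
}}

```text
t: 13.72
tool_pos: [0.5023, -0.0295, 0.1217]
orientation: [1.052, 1.302, -1.052]
force: [-0.7, 4.8, 3.3]
opening: 0.05
```

```bash
python3 - <<'E'
from meas import *
togo(57,0,122,N); s,_=tool();print(s['t'],s['force'].round(1))
S,_=snap('side','side6.png')
c=camera_params('side'); W=cv2.warpPerspective(S,cv2.getPerspectiveTransform(proj(c,[np.r_[t2w(t),70]/1000 for t in ((-100,80),(260,80),(260,-80),(-100,-80))]).astype(np.float32),np.float32([[0,0],[720,0],[720,320],[0,320]])),(720,320))
cv2.imwrite('pics/rect6.png',W[:,:,::-1])
g=cv2.cvtColor(W,cv2.COLOR_RGB2GRAY).astype(float)
for X in (10,30,50,70): # lateral profile at track x, lid edge rows
    pr=g[:,(X+100)*2-6:(X+100)*2+6].mean(1); d=np.diff(cv2.GaussianBlur(pr[:,None],(1,9),0).ravel()); 
    print(X,'left edge y',80-(np.argmax(d[20:110])+20)/2,'right',80-(np.argmin(d[220:300])+220)/2)
E
```

```text
shift [-3.000e-01  1.000e-01  1.073e+02] turn [-0.0008 -0.      0.0001] pos track [[-50.3  -0.1]] z 121.7 axes [[-0.0, 0.978, 0.209], [0.0, 0.209, -0.978], [-1.0, -0.0, -0.0]]
13.725 [-0.7  4.8  3.3]
10 left edge y 48.5 right -50.0
30 left edge y 48.5 right -48.5
50 left edge y 53.5 right -48.0
70 left edge y 54.0 right -50.0
```

View pics/rect6.png

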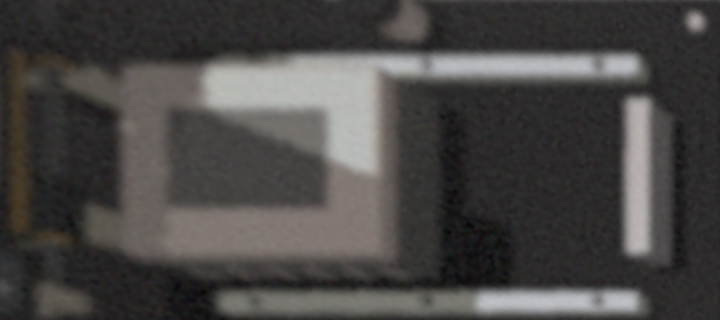

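Rectified at lid height, the lid spans x ≈ -40…91 and y ≈ +48…-49 mm. It is square and centred, with the centre at about x = 26. Home should come at TCP x ≈ 59, so 109 mm remain.

>>> {"fn": "step_arm", "kwargs": {
  "commands": [
    {"xyz":[0,0,3],"turn":[0,0,0],"grip":50},
    {"xyz":[0,0,8],"turn":[0,0,0],"grip":50},
    {"xyz":[0,0,15],"turn":[0,0,0],"grip":50},
    {"xyz":[0,0,23],"turn":[0,0,0],"grip":50},
    {"xyz":[0,0,31],"turn":[0,0,0],"grip":50},
    {"xyz":[0,0,39],"turn":[0,0,0],"grip":50},
    {"xyz":[0,0,47],"turn":[0,0,0],"grip":50},
    {"xyz":[0,0,55],"turn":[0,0,0],"grip":50},
    {"xyz":[0,0,63],"turn":[0,0,0],"grip":50},
    {"xyz":[0,0,71],"turn":[0,0,0],"grip":50},
    {"xyz":[0,0,78],"turn":[0,0,0],"grip":50},
    {"xyz":[0,0,84],"turn":[0,0,0],"grip":50}
  ]
}}

```text
t: 15.28
tool_pos: [0.5198, -0.1118, 0.1216]
orientation: [1.052, 1.302, -1.053]
force: [-0.1, 2.0, -0.6]
opening: 0.0504
```

>>> {"fn": "step_arm", "kwargs": {
  "commands": [
    {"xyz":[0,0,3],"turn":[0,0,0],"grip":50},
    {"xyz":[0,0,6],"turn":[0,0,0],"grip":50},
    {"xyz":[0,0,9],"turn":[0,0,0],"grip":50},
    {"xyz":[0,0,12],"turn":[0,0,0],"grip":50},
    {"xyz":[0,0,14],"turn":[0,0,0],"grip":50},
    {"xyz":[0,0,16],"turn":[0,0,0],"grip":50},
    {"xyz":[0,0,18],"turn":[0,0,0],"grip":50},
    {"xyz":[0,0,19],"turn":[0,0,0],"grip":50},
    {"xyz":[0,0,20],"turn":[0,0,0],"grip":50},
    {"xyz":[0,0,20],"turn":[0,0,0],"grip":50}
  ]
}}

```text
t: 16.52
tool_pos: [0.524, -0.131, 0.1218]
orientation: [1.052, 1.301, -1.052]
force: [-0.6, 1.2, -0.6]
opening: 0.0499
```

```bash
cat >> meas.py <<'E'
def rect(S,f):
    c=camera_params('side'); W=cv2.warpPerspective(S,cv2.getPerspectiveTransform(proj(c,[np.r_[t2w(t),70]/1000 for t in ((-100,80),(260,80),(260,-80),(-100,-80))]).astype(np.float32),np.float32([[0,0],[720,0],[720,320],[0,320]])),(720,320)); cv2.imwrite('pics/'+f,W[:,:,::-1]); return W
E
python3 - <<'E'
from meas import *
togo(59,0,122,N); s,_=tool();print(s['t'],s['force'].round(1),(s['force'][:2]@D).round(1))
E
```

```text
shift [-0.2  0.1  5.5] turn [-0.0007  0.0002 -0.    ] pos track [[53.5 -0.1]] z 121.8 axes [[0.0, 0.978, 0.209], [-0.0, 0.209, -0.978], [-1.0, 0.0, 0.0]]
16.525 [-0.6  1.2 -0.6] -1.3
```

Now 1 mm per row, checking the force between short calls.

>>> {"fn": "step_arm", "kwargs": {
  "commands": [
    {"xyz":[0,0,1],"turn":[0,0,0],"grip":50},
    {"xyz":[0,0,2],"turn":[0,0,0],"grip":50},
    {"xyz":[0,0,3],"turn":[0,0,0],"grip":50},
    {"xyz":[0,0,4],"turn":[0,0,0],"grip":50}
  ]
}}

```text
t: 17.02
tool_pos: [0.5249, -0.1348, 0.1218]
orientation: [1.052, 1.302, -1.052]
force: [-0.4, 2.3, 0.7]
opening: 0.0503
```

>>> {"fn": "step_arm", "kwargs": {
  "commands": [
    {"xyz":[0,0,1],"turn":[0,0,0],"grip":50},
    {"xyz":[0,0,1.5],"turn":[0,0,0],"grip":50}
  ]
}}

```text
t: 17.27
tool_pos: [0.5252, -0.1363, 0.1218]
orientation: [1.052, 1.302, -1.052]
force: [0.0, 2.1, 0.7]
opening: 0.0498
```

>>> {"fn": "step_arm", "kwargs": {
  "commands": [
    {"xyz":[0,0,0.7],"turn":[0,0,0],"grip":50},
    {"xyz":[0,0,1],"turn":[0,0,0],"grip":50}
  ]
}}

```text
t: 17.52
tool_pos: [0.5254, -0.1373, 0.1218]
orientation: [1.052, 1.302, -1.052]
force: [-0.6, 2.3, 1.7]
opening: 0.0499
```

>>> {"fn": "step_arm", "kwargs": {
  "commands": [
    {"xyz":[0,0,0.5],"turn":[0,0,0],"grip":50},
    {"xyz":[0,0,1],"turn":[0,0,0],"grip":50}
  ]
}}

```text
t: 17.77
tool_pos: [0.5255, -0.1378, 0.1218]
orientation: [1.053, 1.302, -1.052]
force: [-1.9, 6.7, 3.9]
opening: 0.0499
```

>>> {"fn": "step_arm", "kwargs": {
  "commands": [
    {"xyz":[0,0,0.5],"turn":[0,0,0],"grip":50},
    {"xyz":[0,0,1],"turn":[0,0,0],"grip":50}
  ]
}}

```text
t: 18.02
tool_pos: [0.5256, -0.138, 0.1218]
orientation: [1.054, 1.304, -1.051]
force: [-4.7, 11.2, 6.5]
opening: 0.0499
```

```bash
python3 - <<'E'
from meas import *
togo(59,0,122,N); s,_=tool();print(s['t'],s['force'].round(1),(s['force'][:2]@D).round(1))
S,_=snap('side','side7.png');W=rect(S,'rect7.png');T,_=snap('top','top7.png');b=T[185:285,265:405]
c=np.zeros((600,720,3),np.uint8);c[:320]=W;c[320:,:392]=cv2.resize(b,(392,280));cv2.imwrite('pics/m7.png',c[:,:,::-1])
E
```

```text
shift [-0.2  0.  -1.6] turn [-0.0005 -0.0025  0.0003] pos track [[60.6 -0. ]] z 121.8 axes [[-0.001, 0.978, 0.21], [0.002, 0.21, -0.978], [-1.0, -0.0, -0.002]]
18.025 [-4.7 11.2  6.5] -11.9
```

View pics/m7.png

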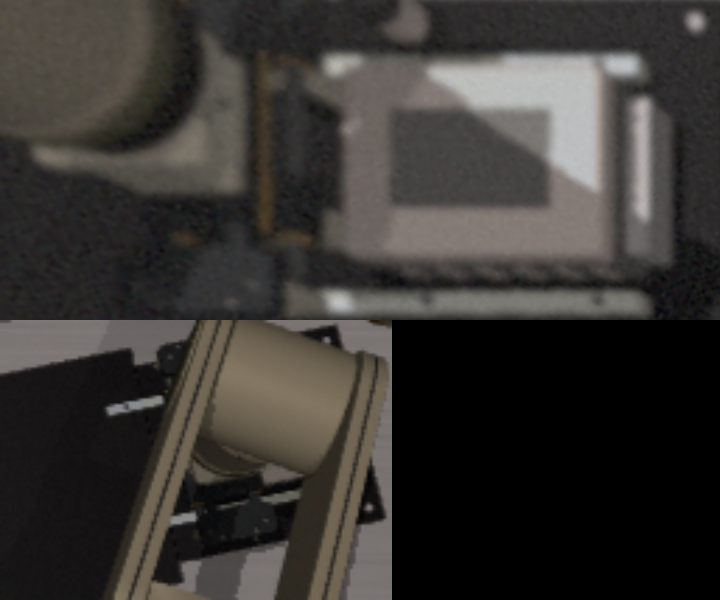

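The force rose to 12 N at the predicted place, and the lid front edge is at x ≈ 201 mm. The box is against the stop, square, with gaps on both sides. Back off straight, rise and check from the top.

>>> {"fn": "step_arm", "kwargs": {
  "commands": [
    {"xyz":[0,0,-2],"turn":[0,0,0],"grip":50},
    {"xyz":[0,0,-5],"turn":[0,0,0],"grip":50},
    {"xyz":[0,0,-15],"turn":[0,0,0],"grip":50},
    {"xyz":[0,0,-35],"turn":[0,0,0],"grip":50},
    {"xyz":[-20,0,-60],"turn":[0,0,0],"grip":50},
    {"xyz":[-60,0,-90],"turn":[0,0,0],"grip":50},
    {"xyz":[-105,0,-125],"turn":[0,0,0],"grip":50},
    {"xyz":[-140,0,-165],"turn":[0,0,0],"grip":50},
    {"xyz":[-155,0,-205],"turn":[0,0,0],"grip":50},
    {"xyz":[-155,0,-245],"turn":[0,0,0],"grip":50},
    {"xyz":[-155,0,-270],"turn":[0,0,0],"grip":50},
    {"xyz":[-155,0,-270],"turn":[0,0,0],"grip":50}
  ]
}}

```text
t: 19.62
tool_pos: [0.4682, 0.1269, 0.2766]
orientation: [1.05, 1.303, -1.05]
force: [0.3, -0.3, 0.4]
opening: 0.05
```

>>> {"fn": "step_arm", "kwargs": {
  "commands": [
    {"xyz":[0,0,0],"turn":[0,0,0],"grip":50},
    {"xyz":[0,0,0],"turn":[0,0,0],"grip":50}
  ]
}}

```text
t: 19.88
tool_pos: [0.4693, 0.1241, 0.2766]
orientation: [1.053, 1.301, -1.053]
force: [0.5, -1.2, 0.1]
opening: 0.0504
```

```bash
python3 - <<'E'
from meas import *
s,_=tool();print(s['t'],s['force'].round(1))
S,_=snap('side','side8.png');T,_=snap('top','top8.png')
c=np.zeros((600,800,3),np.uint8);a=S[150:350,160:420];b=T[145:285,195:435]
c[:,:0]=0;c[:308,:400]=cv2.resize(a,(400,308));c[:233,400:]=cv2.resize(b,(400,233))
c[310:600,:652]=cv2.resize(rect(S,'rect8.png'),(652,290));cv2.imwrite('pics/m8.png',c[:,:,::-1])
for n,im in (('side',S),('top',T)):
  for th in (70,95,115,130):
    try: boxmeas(n,im,tuple(proj(camera_params(n),np.r_[t2w((185,0)),70]/1000)[0].round().astype(int)),th)
    except Exception as e: print(n,th,e)
E
```

```text
19.875 [ 0.5 -1.2  0.1]
side 70 centre 150.6 1.7 yaw {'F': -16.39, 'B': 62.61, 'L': -0.0, 'Rr': -0.39} size 118.9 103.8
side 95 centre 143.5 2.4 yaw {'F': -27.68, 'B': 62.61, 'L': -0.0, 'Rr': 0.0} size 109.1 100.7
side 115 centre 101.2 2.4 yaw {'F': -27.68, 'B': -8.23, 'L': 0.1, 'Rr': -0.13} size 189.0 98.5
side 130 centre 108.6 2.5 yaw {'F': -0.08, 'B': -20.92, 'L': 0.18, 'Rr': -0.15} size 182.2 97.3
top 70 centre 136.1 0.5 yaw {'F': -0.09, 'B': -0.43, 'L': 0.03, 'Rr': 0.01} size 131.8 92.1
top 95 centre 136.6 0.5 yaw {'F': -0.06, 'B': -0.31, 'L': 0.08, 'Rr': -0.13} size 129.2 91.3
top 115 centre 136.3 0.7 yaw {'F': -1.83, 'B': 0.09, 'L': 0.11, 'Rr': 0.15} size 128.1 90.8
top 130 centre 134.4 0.5 yaw {'F': 0.07, 'B': 0.32, 'L': -0.44, 'Rr': 0.22} size 122.8 88.5meas.py:24: RankWarning: Polyfit may be poorly conditioned
  P=t[sel]; g=np.polyfit(P[:,1-ax],P[:,ax],1); E[k]=(g[0],np.polyval(g,ce[1-ax]))
meas.py:24: RankWarning: Polyfit may be poorly conditioned
  P=t[sel]; g=np.polyfit(P[:,1-ax],P[:,ax],1); E[k]=(g[0],np.polyval(g,ce[1-ax]))
```

View pics/m8.png

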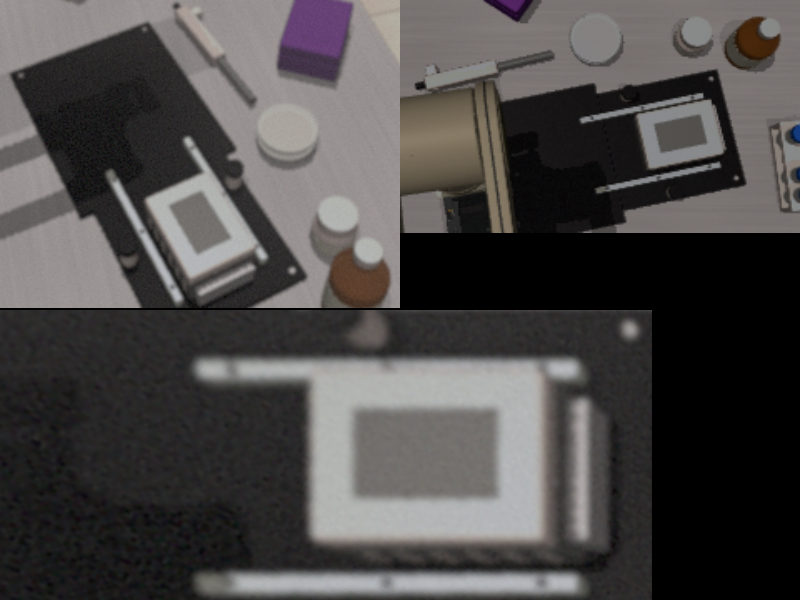

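The box stands against the stop at x ≈ 135–136 mm, y ≈ 0.5 mm and yaw ≈ 0°. The vials, dishes, jar, bottle and pipette are where they were. Handing in.

```bash
python3 -c "
from plant import robot
print(robot.close_job())"
```

```text
the job is handed in; nothing more can be done
None
```

The tip box is against the steel end stop and square in the lane. I handed the job in at about 20 s of the 72 s allowed. I first pushed its left side with both fingers to centre and square it on the apron. Then I pushed it from behind along the lane until the force rose to about 12 N at the stop, and backed the arm off clear.

**Final checks:**
- **Top view:** the box centre is at x ≈ 136 mm (home is 135) and y ≈ +0.5 mm, with yaw about 0.1°. That leaves about 8 mm of clearance to each rail.
- **Side view:** rectified at lid height, it agrees: the box is square, with its rear edge at about 71 mm.
- **Rails:** the fingertips stayed about 10 mm above the rail tops throughout. In every picture the box had gaps on both sides.
- **Other objects:** the vials, dishes, jar, bottle and pipette look unmoved in the last pictures. I compared these by eye and did not measure them.

**What disagreed:**
- **Overshoot:** the sideways push went about 3.5 mm too far because the fingers are thicker than their pads. I corrected this during the first part of the rear push.
- **Side-view measurement:** the automatic edge fits failed once the lid merged with a rail in the image. I relied on the top view and the rectified picture instead.

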